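# Open the safety cap of a descaler bottle

## Robot

A 6-joint arm with a two-finger parallel gripper is mounted at the origin on the work surface; the furniture and walls round the work are solid. World frame = base frame: x ahead of the robot, y to its left, z up, the work surface at z = 0. Lengths are in mm, angles in degrees, forces in N, time in s.
With the tool pointing down it reaches from about 300 to 850 mm from the base axis. Payload 4.2 kg.
Tool frame: the origin (TCP) lies at the very end of the fingers, on their centre line; the grasp point (between the pads) lies 19 mm behind it (env.grip_depth is the distance from the TCP to the grasp point, in mm); y points along the fingers, z is the direction in which the jaws open and shut, and the axes are right-handed (so a half turn about y gives the same grasp; the last joint's range is limited). The gripper opens to 91 mm and grips with 3 to 60 N. Pads are 32 mm wide; open, the fingers measure 118 mm over their backs; the gripper's body (76 mm by 178 mm) begins 60 mm behind the grasp point.
Start: joints at [64.4, 18.312, 89.639, -0, 72.044, -1.146], TCP at [238.031, 523.435, 213.976] pointing down, gripper open.
Joint ranges: [-177.97, 177.97], [-48.28, 115.42], [12.27, 149.76], [-77.06, 257.06], [2.81, 150.46], [-146.56, 146.56]. Speed limits (degrees/s): [147.25, 147.25, 180, 180, 180, 180].

## Interface

Orientations are given as [roll, pitch, yaw] about the fixed x, y, z axes, in that order (R = Rz(yaw) Ry(pitch) Rx(roll)).
In Python, from workcell import state, imaging, job, env gives the robot as it stands.
- The arm moves only by the shell command python3 -m pendant 'ROWS' [FORCE]. ROWS is JSON, a list of rows, each an object with "delta_pos": the shift along the tool's x, y, z in cm, a list of three; "twist": the turn, a rotation vector about the tool's x, y, z in degrees, a list of three; "grip": the opening in per cent of the stroke, from 0 (shut) to 100 (fully open). In form: [{"delta_pos": [tx, ty, tz], "twist": [wx, wy, wz], "grip": grip}, ...]. A call has exactly 5 rows; each row is the pose to reach, as a shift and turn from the pose commanded when the call began, along the tool's axes at that moment; what a row does not reach only later rows make up. A row lasts 1/10 s, in which the tool goes at most 50 mm and 8.59 degrees, less where a joint would pass 70% of its speed; a pose out of reach is approached as far as the arm can. A call with a gripper value outside its range is refused whole. The fingers move at their own pace and stop on an object; FORCE is the grip in N (left out, the last holds). Time passes only in rows, so rows that repeat a pose let the fingers close, or fill a call up. It gives the time, the measured TCP pose, the force and the opening at its end, in the units of the state.
- state(): the state, without advancing time (a new reading comes with each control period).
- imaging.grab_frame(name): name is "scene" or "top"; returns (picture, depth): 384x512x3 uint8, red, green, blue; 384x512 float32, mm along the optical axis (not along the pixel's ray), 0 where there is no reading.
- imaging.camera_info(name): a dict with "fx", "fy", "cx", "cy" (pixels), "R" (3x3) and "t" (3): a world point X has camera coordinates R X + t. Camera axes: x right, y down, z forward; pixel columns grow to the right and rows downward; lengths in mm; the calibration is good to about 2 mm. A picture is of the moment at which its call begins. camera_info takes no time and is no camera call.
- job.job_done(): hands the job in, once; it reports no verdict.
The state is a dict: "time_s": time; "qpos": joint angles; "qvel": joint speeds; "effort": joint torques, N m; "ee_pos": TCP position; "ee_rot": TCP orientation; "force": force on the tool from outside, world axes, zero at the start; "torque": the same for the moment, N m; "gripper_width": finger opening in mm.
Only numpy, scipy, OpenCV 4.12 (cv2) and the standard library are available. Lean on these libraries where they do the work, as an engineer would, in place of code of your own. Each camera call takes 0.05 s, during which the arm holds its last target.

## Task

Open the descaler bottle that is clamped in the stand: press its orange push-and-turn safety cap down until you feel it seat, keep pressing while you twist it counter-clockwise (seen from above) until you feel the stop, then lift it off. Finish while still holding the cap in the gripper, upright and still, straight above the bottle's mouth with about five centimetres of air under it. Leave everything else on the worktop where it stands.

Things in the scene. Friction and masses are not known exactly. Their poses are not given: they have to be found in the camera images.
- bottle: White round bottle (74 mm diameter) with a blank green-striped label, clamped upright in a grey round stand (132 mm diameter): one fixed piece that neither moves nor turns; place and yaw differ between starts. Origin on the worktop under the bottle's axis, z up, x towards the orange mark on the shoulder and the black thumb screw. The shoulder slopes from radius 37 mm at 108 mm height to 18 mm at 122 mm.
- cap: Orange ribbed round safety cap, 51 mm diameter (52 over the ribs), 30 mm high, 30 g, straight sides, to be gripped from above anywhere round it. Origin at the centre of its lower rim, z up, x to the white index bar on its top. Locked at the start: lower rim 150 mm and top 180 mm above the worktop, x axis along the bottle's x within 0.07 rad; about 2 mm of sideways play on the neck.
- cap_top (a point): Centre of the cap's top. How the cap works: a spring holds it up; it begins to sink at about 3.5 N and seats on a hard stop 6 mm lower at about 6.5 N. Unless down by more than 4 mm it can neither turn nor lift. Pressed, it turns counter-clockwise from above by about 1.2 rad to a hard stop; there it can be lifted straight up (let go there, it springs up about 8 mm from its seat).
- mouth (a point): Centre of the bottle's mouth, on its axis at the upper rim of the neck, 171 mm above the worktop. The neck is 14.5 mm in radius from 124 mm up, with a ring of 18.5 mm radius at 126 to 129 mm; three overhangs of 20 mm radius, hidden in the cap, lock the cap. A sprung grey plug in the mouth stands up to 8 mm above the rim.
- flask: Coffee flask with a black handle, 115x165x185 mm; a bystander, to be left alone; origin at the centre of its underside, z up.
- mill: Turned wooden pepper mill, 53 mm in diameter, 152 mm high; a bystander, to be left alone; origin at the centre of its underside, z up.
- mug: Cream mug with a green band, 86x122x90 mm; a bystander, to be left alone; origin at the centre of its underside, z up.
- glass: Clear tumbler, 80 mm in diameter, 91 mm high; a bystander, to be left alone; origin at the centre of its underside, z up.
- tin: Red sugar tin with a white lid, 72 mm in diameter, 94 mm high; a bystander, to be left alone; origin at the centre of its underside, z up.
- timer: Red and white kitchen timer, 64 mm in diameter, 45 mm high; a bystander, to be left alone; origin at the centre of its underside, z up.
There are look-alikes about, which are no part of the job. What is shaped like the bottle but purple is not meant.

How it is judged:
By the outcome, as a careful person would: the job done as asked, in the order asked, and still so for the second after the job is handed in, while the arm keeps its last pose, push and grip.
It also fails if it takes over 45 s, if anything falls off the work surface, if the arm or the gripper's body presses on something with over 40 N, if the wrist force passes 120 N, or if a joint passes its speed limit or range.

## Working session

There is one attempt and no reset: what is moved stays moved. The work goes in short steps, Python scripts to look and compute and a shell command to move; the robot and the scene stay as the last step left them, time stands still between calls to the robot, and variables do not carry over. Pictures are saved under pics/ and viewed, and the job is handed in when it is done.

```bash
mkdir -p pics; ls
python3 - <<'E'
from workcell import state, imaging, job, env
import cv2
print(state(), env.grip_depth)
for n in ("scene","top"):
    p,d=imaging.grab_frame(n); cv2.imwrite(f"pics/{n}0.png",p[:,:,::-1]); 
    import numpy as np; np.savez(f"{n}0.npz",p=p,d=d); print(imaging.camera_info(n))
E
```

```text
pics
{'time_s': 0.0, 'qpos': array([ 6.43998386e+01,  1.83493873e+01,  8.97085773e+01, -2.38919891e-03,
        7.20413105e+01, -1.14377227e+00]), 'qvel': array([-0.11864676, -0.07464655, -0.01645101,  0.00439543, -0.12161069,
       -0.04104713]), 'effort': array([-6.97419200e-04, -4.12458873e+01, -2.31970274e+01,  7.26162409e-02,
        4.55393479e-02, -1.43136972e-04]), 'ee_pos': array([237.82032687, 522.94984096, 213.12814684]), 'ee_rot': array([-9.00993006e+01, -2.89407381e-04, -2.44556502e+01]), 'force': array([-1.18151545,  0.03427919,  0.40883016]), 'torque': array([-0.01076928, -0.01741684, -0.02644563]), 'gripper_width': 91.19180484155824} 18.8
{'fx': 406.14540222712293, 'fy': 406.14540222712293, 'cx': 260.369724964133, 'cy': 195.1298824447403, 'R': array([[ 0.71142975,  0.70265977,  0.01170326],
       [ 0.38232898, -0.37302039, -0.84538769],
       [-0.58965436,  0.60590844, -0.53402499]]), 't': array([-387.29078086,  -56.00341638, 1303.324998  ])}
{'fx': 490.11396325885687, 'fy': 490.11396325885687, 'cx': 253.74650627436665, 'cy': 192.60843608081288, 'R': array([[ 0.27721605, -0.96077578,  0.00782116],
       [-0.91657338, -0.26688613, -0.29776675],
       [ 0.28817444,  0.07537706, -0.95460662]]), 't': array([-114.74228967,  486.40069157, 1134.91022328])}
```

View pics/scene0.png

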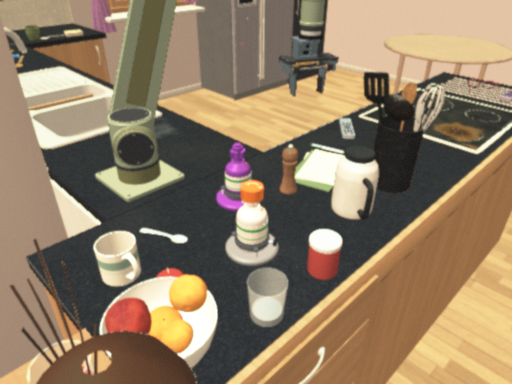

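View pics/top0.png

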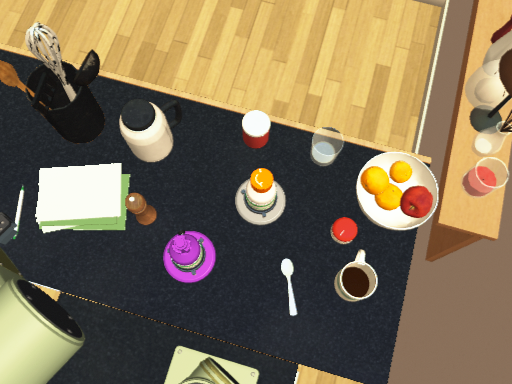

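The orange cap is at about (252,193) in the scene view and (262,180) in the top view. The bottle sits in its grey stand, with the purple look-alike behind it. Next I measure the cap.

```bash
cat > h.py <<'E'
import numpy as np, cv2
from workcell import state, imaging
def ray(ci,u,v):
    R=np.array(ci['R']);t=np.array(ci['t']);o=-R.T@t
    return o,R.T@np.array([(u-ci['cx'])/ci['fx'],(v-ci['cy'])/ci['fy'],1.])
def onz(ci,u,v,z):
    o,d=ray(ci,u,v);return o+d*(z-o[2])/d[2]
def pts(ci,uv,d):
    R=np.array(ci['R']);t=np.array(ci['t'])
    x=np.stack([(uv[:,0]-ci['cx'])/ci['fx']*d,(uv[:,1]-ci['cy'])/ci['fy']*d,d],1)
    return (x-t)@R
E
python3 - <<'E'
from h import *
for n,box in (("scene",(225,170,280,210)),("top",(240,160,285,200))):
    f=np.load(n+"0.npz");p,d=f['p'],f['d'];ci=imaging.camera_info(n)
    h=cv2.cvtColor(p,cv2.COLOR_RGB2HSV)
    m=((h[...,0]>3)&(h[...,0]<22)&(h[...,1]>150)&(h[...,2]>90))
    k=np.zeros_like(m);x0,y0,x1,y1=box;k[y0:y1,x0:x1]=1;m&=k
    v,u=np.nonzero(m);P=pts(ci,np.stack([u,v],1),d[v,u].astype(float))
    print(n,len(u),u.min(),u.max(),v.min(),v.max(),'z',np.percentile(P[:,2],[1,10,50,90,99]).round(1))
    top=np.abs(P[:,2]-180)<5
    (c,r)=cv2.minEnclosingCircle(P[top][:,:2].astype(np.float32));print('top surf',top.sum(),P[top].mean(0).round(1),'circ',c,r)
    o=P[top];print(o.min(0).round(1),o.max(0).round(1))
    mt=(h[...,1]<110)&(h[...,2]>170)&k; v,u=np.nonzero(mt)
    P=pts(ci,np.stack([u,v],1),d[v,u].astype(float)); s=np.abs(P[:,2]-180)<6
    print('bar',s.sum(),P[s].round(0)[:25].tolist())
    c=p[box[1]-15:box[3]+40,box[0]-25:box[2]+25,::-1];cv2.imwrite(f"pics/{n}crop.png",cv2.resize(c,None,fx=5,fy=5,interpolation=0)[:600,:800])
    # objects heights near
E
```

```text
scene 412 241 263 180 202 z [ -0.  155.2 174.4 181.8 183. ]
top surf 199 [509.1   3.8 180.4] circ (503.7828369140625, 9.584999084472656) 26.593448638916016
[478.9 -16.  175.3] [530.2  34.3 183.1]
bar 12 [[488.0, 14.0, 181.0], [490.0, 15.0, 181.0], [498.0, 24.0, 181.0], [498.0, 26.0, 181.0], [500.0, 28.0, 180.0], [495.0, 7.0, 184.0], [507.0, 24.0, 183.0], [515.0, 22.0, 181.0], [518.0, 22.0, 182.0], [519.0, 18.0, 182.0], [522.0, 18.0, 183.0], [521.0, 23.0, 181.0]]
top 404 250 273 168 192 z [ -1.2 163.6 180.4 183.3 185.6]
top surf 315 [504.2   8.7 180.8] circ (504.3720703125, 10.369322776794434) 26.329814910888672
[478.2 -15.6 175.4] [528.9  35.3 184.9]
bar 25 [[525.0, 21.0, 179.0], [525.0, 19.0, 180.0], [522.0, 20.0, 182.0], [522.0, 18.0, 184.0], [520.0, 17.0, 182.0], [508.0, 23.0, 181.0], [509.0, 21.0, 182.0], [506.0, 23.0, 182.0], [503.0, 24.0, 181.0], [501.0, 24.0, 180.0], [497.0, 20.0, 182.0], [496.0, 20.0, 177.0], [495.0, 17.0, 182.0], [492.0, 16.0, 185.0], [495.0, 8.0, 182.0], [496.0, 6.0, 181.0], [491.0, 14.0, 183.0], [492.0, 12.0, 181.0], [492.0, 9.0, 183.0], [494.0, 7.0, 180.0], [489.0, 11.0, 182.0], [491.0, 9.0, 180.0], [490.0, 6.0, 185.0], [488.0, 8.0, 181.0], [489.0, 6.0, 180.0]]
```

```bash
cat >> h.py <<'E'
from scipy.spatial.transform import Rotation as Ro
def go(target,yaw):
    s=state();R=Ro.from_euler('xyz',s['ee_rot'],degrees=True)
    T=Ro.from_euler('xyz',[-90,0,yaw],degrees=True)
    d=R.inv().apply(np.array(target)-s['ee_pos'])/10
    print('t',round(s['time_s'],2),'pos',s['ee_pos'].round(1),'rot',s['ee_rot'].round(1),'F',s['force'].round(1),'T',s['torque'].round(2),'w',round(s['gripper_width'],1),'q6',s['qpos'][5].round(1))
    print('delta cm',d.round(2),'twist',(R.inv()*T).as_rotvec(degrees=True).round(1))
E
python3 -m pendant '[{"delta_pos":[3.6,-0.5,-2.8],"twist":[0,8,0],"grip":100},{"delta_pos":[7.2,-1,-5.6],"twist":[0,16,0],"grip":100},{"delta_pos":[10.8,-1.5,-8.4],"twist":[0,24,0],"grip":100},{"delta_pos":[14.4,-1.5,-11.2],"twist":[0,32,0],"grip":100},{"delta_pos":[18.0,-1.5,-14.0],"twist":[0,40,0],"grip":100}]' 45
python3 -c "
from h import *
go([504,9.5,230],-120)"
```

```text
time_s: 0.6
ee_pos: [344.3, 319.8, 228.9]
ee_rot: [-90.0, -0.0, -64.8]
force: [0.5, 0.4, -0.1]
gripper_width: 91.1
t 0.6 pos [344.3 319.8 228.9] rot [-90.   -0.  -64.8] F [ 0.5  0.4 -0.1] T [-0.02 -0.03 -0.  ] w 91.1 q6 16.2
delta cm [34.88 -0.11  1.21] twist [-0.  55.2  0. ]
```

```bash
python3 -m pendant '[{"delta_pos":[4.4,0,0.15],"twist":[0,8,0],"grip":100},{"delta_pos":[8.8,0,0.3],"twist":[0,16,0],"grip":100},{"delta_pos":[13.2,0,0.45],"twist":[0,24,0],"grip":100},{"delta_pos":[17.6,0,0.6],"twist":[0,32,0],"grip":100},{"delta_pos":[22,0,0.76],"twist":[0,40,0],"grip":100}]'
python3 -c "
from h import *
go([504,9.5,230],-120)"
```

```text
time_s: 1.1
ee_pos: [445.9, 124.5, 228.8]
ee_rot: [-90.0, 0.0, -104.8]
force: [0.9, 0.1, -0.4]
gripper_width: 91.3
t 1.1 pos [445.9 124.5 228.8] rot [ -90.     0.  -104.8] F [ 0.9  0.1 -0.4] T [-0.04  0.07 -0.  ] w 91.3 q6 29.0
delta cm [ 9.64 -0.12  8.55] twist [ 0.  15.2  0. ]
```

```bash
python3 -m pendant '[{"delta_pos":[3.2,0,2.8],"twist":[0,5,0],"grip":100},{"delta_pos":[6.4,0,5.7],"twist":[0,10,0],"grip":100},{"delta_pos":[9.0,0,8.0],"twist":[0,15,0],"grip":100},{"delta_pos":[9.64,0,8.55],"twist":[0,15.2,0],"grip":100},{"delta_pos":[9.64,0,8.55],"twist":[0,15.2,0],"grip":100}]'
python3 -c "
from h import *
go([504,9.5,200],-120)
for n in ('scene','top'):
    p,d=imaging.grab_frame(n);cv2.imwrite('pics/%s1.png'%n,p[:,:,::-1])
a=cv2.imread('pics/scene1.png')[120:280,170:340];b=cv2.imread('pics/top1.png')[100:260,170:340]
cv2.imwrite('pics/both1.png',cv2.resize(np.vstack([a,b])[:, :],None,fx=1.8,fy=1.8) if 0 else cv2.resize(np.hstack([a,b]),None,fx=2.3,fy=2.3))"
```

```text
time_s: 1.6
ee_pos: [504.4, 10.8, 228.4]
ee_rot: [-90.1, -0.0, -119.7]
force: [0.3, 1.9, 0.0]
gripper_width: 91.3
t 1.6 pos [504.4  10.8 228.4] rot [ -90.1   -0.  -119.7] F [0.3 1.9 0. ] T [-0.07  0.07 -0.01] w 91.3 q6 29.6
delta cm [0.13 2.84 0.03] twist [0.1 0.3 0. ]
```

View pics/both1.png

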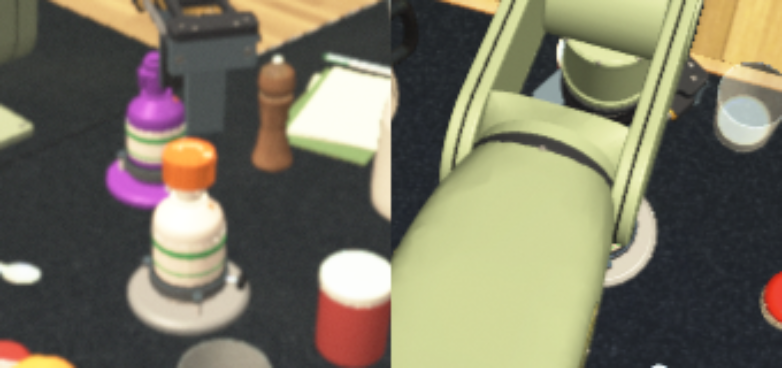

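```bash
python3 -c "
from h import *
ci=imaging.camera_info('scene')
def pr(X):
    c=np.array(ci['R'])@np.array(X,float)+ci['t'];return (c[:2]/c[2]*ci['fx']+[ci['cx'],ci['cy']]).round(1)
s=state();z=Ro.from_euler('xyz',s['ee_rot'],degrees=True).apply([0,0,1])
print(z)
for X in (s['ee_pos'],s['ee_pos']+z*45.5,s['ee_pos']-z*45.5,s['ee_pos']+z*59,s['ee_pos']-z*59,[504,9.5,180]): print(X,pr(X))"
cp pics/scene1.png pics/s1v.png
```

```text
[ 0.86953176 -0.49387489 -0.00145112]
[503.71480401  12.3953076  228.62452956] [252.4 167.2]
[543.27849924 -10.0759999  228.55850342] [257.9 177.2]
[464.15110879  34.86661509 228.69055571] [247.3 158. ]
[555.01717805 -16.74331091 228.53891324] [259.6 180.3]
[452.41242998  41.5339261  228.71014588] [245.9 155.4]
[504, 9.5, 180] [251.5 186.7]
```

View pics/s1v.png

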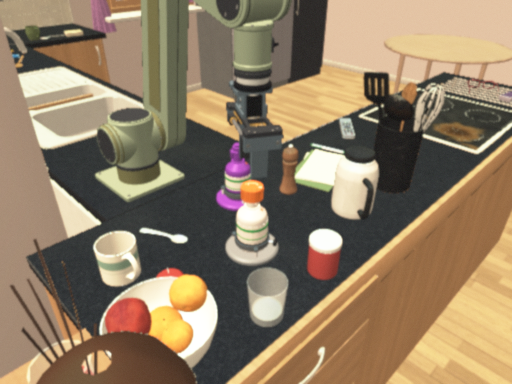

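```bash
python3 -c "
from h import *
go([504,9.5,200],-120)"
python3 -m pendant '[{"delta_pos":[0.2,1.5,0],"twist":[0,0,0],"grip":100},{"delta_pos":[0.2,3,0],"twist":[0,0,0],"grip":100},{"delta_pos":[0.2,4,0],"twist":[0,0,0],"grip":100},{"delta_pos":[0.2,4,0],"twist":[0,0,0],"grip":100},{"delta_pos":[0.2,4,0],"twist":[0,0,0],"grip":100}]'
python3 -c "
from h import *
for i in range(2): go([504,9.5,148],-120)"
```

```text
t 1.7 pos [503.7  12.4 228.6] rot [ -90.1    0.  -119.6] F [ 0.6 -0.4  0.5] T [-0.05  0.08 -0.  ] w 90.7 q6 29.7
delta cm [0.24 2.86 0.17] twist [ 0.1  0.4 -0. ]
time_s: 2.2
ee_pos: [503.4, 10.5, 189.3]
ee_rot: [-90.0, 0.0, -119.6]
force: [-0.5, -0.5, 0.7]
gripper_width: 91.4
t 2.2 pos [503.4  10.5 189.3] rot [ -90.     0.  -119.6] F [-0.5 -0.5  0.7] T [-0.08  0.13 -0.01] w 91.4 q6 29.5
delta cm [0.06 4.13 0.1 ] twist [-0.   0.4 -0. ]
t 2.2 pos [503.4  10.5 189.3] rot [ -90.     0.  -119.6] F [-0.5 -0.5  0.7] T [-0.08  0.13 -0.01] w 91.4 q6 29.5
delta cm [0.06 4.13 0.1 ] twist [-0.   0.4 -0. ]
```

```bash
python3 -m pendant '[{"delta_pos":[0.06,1,0.1],"twist":[0,0,0],"grip":100},{"delta_pos":[0.06,2,0.1],"twist":[0,0,0],"grip":100},{"delta_pos":[0.06,3,0.1],"twist":[0,0,0],"grip":100},{"delta_pos":[0.06,4,0.1],"twist":[0,0,0],"grip":100},{"delta_pos":[0.06,4.1,0.1],"twist":[0,0,0],"grip":100}]'
python3 -m pendant '[{"delta_pos":[0,0,0],"twist":[0,0,0],"grip":75},{"delta_pos":[0,0,0],"twist":[0,0,0],"grip":65},{"delta_pos":[0,0,0],"twist":[0,0,0],"grip":60},{"delta_pos":[0,0,0],"twist":[0,0,0],"grip":60},{"delta_pos":[0,0,0],"twist":[0,0,0],"grip":60}]' 20
python3 -c "
from h import *
go([504,9.5,148],-120)
p,d=imaging.grab_frame('scene');cv2.imwrite('pics/s2.png',cv2.resize(p[130:260,190:320,::-1],None,fx=4,fy=4))"
```

```text
time_s: 2.7
ee_pos: [502.8, 8.8, 146.1]
ee_rot: [-90.2, -0.1, -119.7]
force: [-0.9, -0.2, -0.2]
gripper_width: 91.4
time_s: 3.2
ee_pos: [504.1, 8.8, 148.2]
ee_rot: [-90.0, 0.0, -119.7]
force: [-0.4, -0.3, -0.1]
gripper_width: 56.1
t 3.2 pos [504.1   8.8 148.2] rot [ -90.     0.  -119.7] F [-0.4 -0.3 -0.1] T [-0.02  0.07 -0.  ] w 56.1 q6 29.3
delta cm [-0.05  0.02 -0.04] twist [-0.   0.3 -0. ]
```

View pics/s2.png

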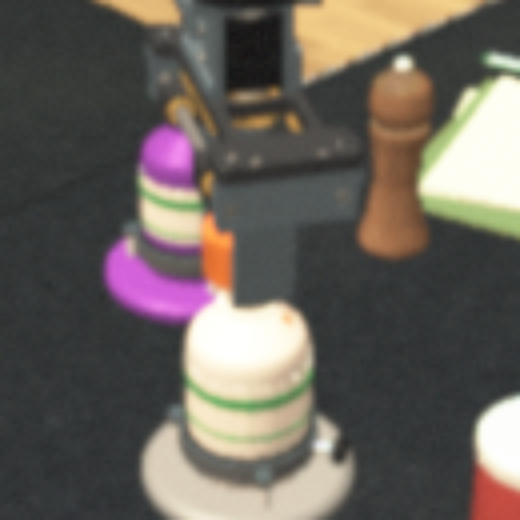

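The cap is between the fingers, which stand 2 mm clear on each side with no contact force. I'm closing them now.

```bash
python3 -m pendant '[{"delta_pos":[0,0,0],"twist":[0,0,0],"grip":50},{"delta_pos":[0,0,0],"twist":[0,0,0],"grip":45},{"delta_pos":[0,0,0],"twist":[0,0,0],"grip":40},{"delta_pos":[0,0,0],"twist":[0,0,0],"grip":40},{"delta_pos":[0,0,0],"twist":[0,0,0],"grip":40}]' 45
python3 -c "
from h import *
go([504,9.5,148],-120)"
```

```text
time_s: 3.75
ee_pos: [503.5, 9.0, 148.0]
ee_rot: [-90.1, -0.0, -119.7]
force: [-3.9, 1.3, 2.3]
gripper_width: 50.3
t 3.75 pos [503.5   9.  148. ] rot [ -90.1   -0.  -119.7] F [-3.9  1.3  2.3] T [ 0.26  0.74 -0.03] w 50.3 q6 29.3
delta cm [-0.07 -0.    0.02] twist [0.1 0.3 0. ]
```

```bash
python3 -m pendant '[{"delta_pos":[0,0.1,-0.05],"twist":[0,0,0],"grip":40},{"delta_pos":[0,0.2,-0.05],"twist":[0,0,0],"grip":40},{"delta_pos":[0,0.3,-0.05],"twist":[0,0,0],"grip":40},{"delta_pos":[0,0.4,-0.05],"twist":[0,0,0],"grip":40},{"delta_pos":[0,0.4,-0.05],"twist":[0,0,0],"grip":40}]'
python3 -c "
from h import *
go([504,9.5,142],-120)"
```

```text
time_s: 4.25
ee_pos: [503.8, 8.9, 144.1]
ee_rot: [-90.0, 0.0, -119.6]
force: [-2.3, 0.6, 5.8]
gripper_width: 50.7
t 4.25 pos [503.8   8.9 144.1] rot [ -90.     0.  -119.6] F [-2.3  0.6  5.8] T [0.08 0.6  0.03] w 50.7 q6 29.4
delta cm [-0.06  0.21 -0.01] twist [-0.   0.4 -0. ]
```

```bash
python3 -m pendant '[{"delta_pos":[0,0.1,-0.05],"twist":[0,0,0],"grip":40},{"delta_pos":[0,0.2,-0.05],"twist":[0,0,0],"grip":40},{"delta_pos":[0,0.3,-0.05],"twist":[0,0,0],"grip":40},{"delta_pos":[0,0.3,-0.05],"twist":[0,0,0],"grip":40},{"delta_pos":[0,0.3,-0.05],"twist":[0,0,0],"grip":40}]'
python3 -c "
from h import *
go([504,9.5,142],-120)"
```

```text
time_s: 4.75
ee_pos: [503.9, 8.9, 142.0]
ee_rot: [-89.9, 0.0, -119.6]
force: [-4.0, -0.1, 9.4]
gripper_width: 50.5
t 4.75 pos [503.9   8.9 142. ] rot [ -89.9    0.  -119.6] F [-4.  -0.1  9.4] T [-0.1   0.72 -0.  ] w 50.5 q6 29.4
delta cm [-0.05  0.   -0.02] twist [-0.1  0.4 -0. ]
```

```bash
python3 -m pendant '[{"delta_pos":[0,0.05,-0.05],"twist":[0,0,0],"grip":40},{"delta_pos":[0,0.1,-0.05],"twist":[0,0,0],"grip":40},{"delta_pos":[0,0.1,-0.05],"twist":[0,0,0],"grip":40},{"delta_pos":[0,0.1,-0.05],"twist":[0,0,0],"grip":40},{"delta_pos":[0,0.1,-0.05],"twist":[0,0,0],"grip":40}]'
python3 -c "
from h import *
go([504,9.5,142],-120)"
```

```text
time_s: 5.25
ee_pos: [503.9, 8.9, 142.0]
ee_rot: [-89.8, 0.0, -119.6]
force: [-4.2, -1.5, 14.3]
gripper_width: 50.1
t 5.25 pos [503.9   8.9 142. ] rot [ -89.8    0.  -119.6] F [-4.2 -1.5 14.3] T [-0.22  0.94  0.04] w 50.1 q6 29.4
delta cm [-0.05 -0.   -0.02] twist [-0.2  0.4 -0. ]
```

The cap is seated: it stays at 142.0 mm while the force rises from 9 to 14 N. Now I twist it counter-clockwise (tool -y).

```bash
python3 -m pendant '[{"delta_pos":[0,0,0],"twist":[0,-4,0],"grip":40},{"delta_pos":[0,0,0],"twist":[0,-8,0],"grip":40},{"delta_pos":[0,0,0],"twist":[0,-13,0],"grip":40},{"delta_pos":[0,0,0],"twist":[0,-18,0],"grip":40},{"delta_pos":[0,0,0],"twist":[0,-23,0],"grip":40}]'
python3 -c "
from h import *
go([504,9.5,142],-120)"
```

```text
time_s: 5.75
ee_pos: [504.8, 10.2, 142.0]
ee_rot: [-89.7, 0.1, -96.5]
force: [-1.6, 2.1, 14.2]
gripper_width: 50.4
t 5.75 pos [504.8  10.2 142. ] rot [-89.7   0.1 -96.5] F [-1.6  2.1 14.2] T [ 0.46  0.59 -0.08] w 50.4 q6 6.2
delta cm [ 0.07  0.   -0.07] twist [-0.3 23.5 -0.2]
```

```bash
python3 -m pendant '[{"delta_pos":[0,0,0],"twist":[0,-5,0],"grip":40},{"delta_pos":[0,0,0],"twist":[0,-10,0],"grip":40},{"delta_pos":[0,0,0],"twist":[0,-15,0],"grip":40},{"delta_pos":[0,0,0],"twist":[0,-20,0],"grip":40},{"delta_pos":[0,0,0],"twist":[0,-25,0],"grip":40}]'
python3 -c "
from h import *
go([504,9.5,142],-120)"
```

```text
time_s: 6.25
ee_pos: [505.2, 10.1, 142.0]
ee_rot: [-89.6, -0.1, -71.5]
force: [-2.5, 3.3, 11.9]
gripper_width: 50.4
t 6.25 pos [505.2  10.1 142. ] rot [-89.6  -0.1 -71.5] F [-2.5  3.3 11.9] T [ 0.45  0.37 -0.09] w 50.4 q6 -18.8
delta cm [ 0.02  0.   -0.13] twist [-0.4 48.5 -0.1]
```

```bash
python3 -m pendant '[{"delta_pos":[0,0.05,0],"twist":[0,-4,0],"grip":40},{"delta_pos":[0,0.05,0],"twist":[0,-8,0],"grip":40},{"delta_pos":[0,0.05,0],"twist":[0,-12,0],"grip":40},{"delta_pos":[0,0.05,0],"twist":[0,-15,0],"grip":40},{"delta_pos":[0,0.05,0],"twist":[0,-18,0],"grip":40}]'
python3 -c "
from h import *
go([504,9.5,142],-120)"
python3 -m pendant '[{"delta_pos":[0,0,0],"twist":[0,-1,0],"grip":40},{"delta_pos":[0,0,0],"twist":[0,-2,0],"grip":40},{"delta_pos":[0,0,0],"twist":[0,-3,0],"grip":40},{"delta_pos":[0,0,0],"twist":[0,-4,0],"grip":40},{"delta_pos":[0,0,0],"twist":[0,-4,0],"grip":40}]'
python3 -c "
from h import *
go([504,9.5,142],-120)"
```

```text
time_s: 6.75
ee_pos: [504.9, 10.4, 142.0]
ee_rot: [-89.7, -0.1, -53.6]
force: [-3.2, 3.3, 17.5]
gripper_width: 50.5
t 6.75 pos [504.9  10.4 142. ] rot [-89.7  -0.1 -53.6] F [-3.2  3.3 17.5] T [ 0.38  0.88 -0.61] w 50.5 q6 -36.6
delta cm [ 0.02  0.   -0.13] twist [-0.4 66.4 -0.1]
time_s: 7.25
ee_pos: [504.4, 10.2, 142.0]
ee_rot: [-89.7, -0.1, -49.9]
force: [-5.2, 2.2, 17.5]
gripper_width: 50.4
t 7.25 pos [504.4  10.2 142. ] rot [-89.7  -0.1 -49.9] F [-5.2  2.2 17.5] T [ 0.31  0.93 -1.14] w 50.4 q6 -40.4
delta cm [ 0.03 -0.   -0.08] twist [-0.3 70.1 -0.1]
```

The stop is felt: yaw torque jumped from 0.09 to 1.1 N m at about 1.2 rad. I lift while keeping the twist.

```bash
python3 -m pendant '[{"delta_pos":[0,-0.3,0],"twist":[0,0,0],"grip":40},{"delta_pos":[0,-0.7,0],"twist":[0,0,0],"grip":40},{"delta_pos":[0,-1.1,0],"twist":[0,0,0],"grip":40},{"delta_pos":[0,-1.5,0],"twist":[0,0,0],"grip":40},{"delta_pos":[0,-1.5,0],"twist":[0,0,0],"grip":40}]'
python3 -c "
from h import *
go([504,9.5,222],-50)"
```

```text
time_s: 7.75
ee_pos: [503.4, 9.8, 152.1]
ee_rot: [-90.0, 0.1, -49.8]
force: [3.2, 1.7, -10.5]
gripper_width: 50.7
t 7.75 pos [503.4   9.8 152.1] rot [-90.    0.1 -49.8] F [  3.2   1.7 -10.5] T [ 0.33 -0.75 -1.05] w 50.7 q6 -40.5
delta cm [ 0.05 -6.99  0.03] twist [-0.   0.2 -0.1]
```

```bash
python3 -m pendant '[{"delta_pos":[0,0,0],"twist":[0,1,0],"grip":40},{"delta_pos":[0,0,0],"twist":[0,2,0],"grip":40},{"delta_pos":[0,0,0],"twist":[0,3,0],"grip":40},{"delta_pos":[0,0,0],"twist":[0,3,0],"grip":40},{"delta_pos":[0,0,0],"twist":[0,3,0],"grip":40}]'
python3 -c "
from h import *
go([504,9.5,222],-50)
p,d=imaging.grab_frame('scene');cv2.imwrite('pics/s3.png',cv2.resize(p[130:260,190:320,::-1],None,fx=4,fy=4))"
```

```text
time_s: 8.25
ee_pos: [503.3, 9.7, 154.4]
ee_rot: [-89.9, -0.0, -52.6]
force: [3.7, 3.3, -8.9]
gripper_width: 50.5
t 8.25 pos [503.3   9.7 154.4] rot [-89.9  -0.  -52.6] F [ 3.7  3.3 -8.9] T [ 0.46 -0.76 -0.23] w 50.5 q6 -37.6
delta cm [ 0.06 -6.76  0.05] twist [-0.1 -2.6  0. ]
```

View pics/s3.png

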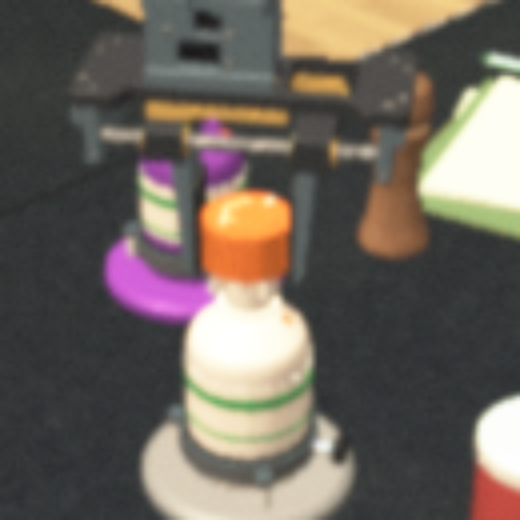

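```bash
cat > m.py <<'E'
from h import *
def cap(box=(225,100,285,215)):
    p,d=imaging.grab_frame('scene');ci=imaging.camera_info('scene')
    h=cv2.cvtColor(p,cv2.COLOR_RGB2HSV)
    m=((h[...,0]>3)&(h[...,0]<22)&(h[...,1]>150)&(h[...,2]>90));k=np.zeros_like(m);k[box[1]:box[3],box[0]:box[2]]=1;m&=k
    n,l,st,c=cv2.connectedComponentsWithStats(m.astype(np.uint8));i=1+st[1:,4].argmax();m=l==i
    v,u=np.nonzero(m);P=pts(ci,np.stack([u,v],1),d[v,u].astype(float))
    print('px',st[i],'z pct',np.percentile(P[:,2],[1,5,25,50,75,90,95,99]).round(1))
    zt=np.percentile(P[:,2],92);t=P[P[:,2]>zt-4];print('top',t.mean(0).round(1),'circ',cv2.minEnclosingCircle(t[:,:2].astype(np.float32)))
    return p
E
python3 - <<'E'
from m import *
go([504,9.5,222],-50);cap();
E
```

```text
t 8.3 pos [503.3   9.7 154.5] rot [-89.9  -0.  -52.6] F [ 4.6  3.2 -7.6] T [ 0.4  -0.74 -0.24] w 50.3 q6 -37.6
delta cm [ 0.06 -6.75  0.06] twist [-0.1 -2.6  0. ]
px [240 177  23  23 408] z pct [  0.  160.1 170.3 182.3 187.4 188.4 188.8 197.9]
top [511.5   2.9 190.3] circ ((771.6431274414062, -260.5671691894531), 404.4064636230469)
```

```bash
python3 -m pendant '[{"delta_pos":[0,0,0.1],"twist":[0,0,0],"grip":40},{"delta_pos":[0,-0.1,0.1],"twist":[0,0,0],"grip":40},{"delta_pos":[0,-0.2,0.1],"twist":[0,0,0],"grip":40},{"delta_pos":[0,-0.3,0.1],"twist":[0,0,0],"grip":40},{"delta_pos":[0,-0.3,0.1],"twist":[0,0,0],"grip":40}]'
python3 - <<'E'
from m import *
go([504,9.5,222],-52);cap()
E
```

```text
time_s: 8.85
ee_pos: [503.4, 9.9, 158.3]
ee_rot: [-90.0, -0.0, -52.6]
force: [-0.8, 0.4, -1.0]
gripper_width: 50.5
t 8.85 pos [503.4   9.9 158.3] rot [-90.   -0.  -52.6] F [-0.8  0.4 -1. ] T [-0.06  0.04 -0.02] w 50.5 q6 -37.5
delta cm [ 0.08 -6.37  0.03] twist [-0.  -0.6  0. ]
px [240 176  23  23 401] z pct [  0.4 165.1 174.9 186.3 191.5 192.4 193.  203.5]
top [518.6  -2.5 199.5] circ ((775.9367065429688, -256.185791015625), 404.34423828125)
```

```bash
python3 -m pendant '[{"delta_pos":[0,-0.8,0],"twist":[0,0,0],"grip":40},{"delta_pos":[0,-1.8,0],"twist":[0,0,0],"grip":40},{"delta_pos":[0,-2.8,0],"twist":[0,0,0],"grip":40},{"delta_pos":[0,-3.8,0],"twist":[0,0,0],"grip":40},{"delta_pos":[0,-4.6,0],"twist":[0,0,0],"grip":40}]'
python3 -m pendant '[{"delta_pos":[0.08,-0.8,0.03],"twist":[0,0,0],"grip":40},{"delta_pos":[0.08,-1.3,0.03],"twist":[0,0,0],"grip":40},{"delta_pos":[0.08,-1.55,0.03],"twist":[0,0,0],"grip":40},{"delta_pos":[0.08,-1.6,0.03],"twist":[0,0,0],"grip":40},{"delta_pos":[0.08,-1.6,0.03],"twist":[0,0,0],"grip":40}]'
python3 - <<'E'
from m import *
go([504,10,220],-52);p=cap();cv2.imwrite('pics/s4.png',cv2.resize(p[110:310,150:350,::-1],None,fx=3,fy=3))
# stand centre from top-image and scene: grey disc
E
```

```text
time_s: 9.4
ee_pos: [503.8, 10.2, 204.9]
ee_rot: [-89.9, -0.0, -52.7]
force: [0.4, 0.1, -0.5]
gripper_width: 50.3
time_s: 9.9
ee_pos: [504.0, 9.7, 219.2]
ee_rot: [-90.0, 0.0, -52.7]
force: [-0.8, 0.3, -0.3]
gripper_width: 50.5
t 9.9 pos [504.    9.7 219.2] rot [-90.    0.  -52.7] F [-0.8  0.3 -0.3] T [-0.01  0.03  0.02] w 50.5 q6 -37.6
delta cm [-0.02 -0.08  0.02] twist [ 0.  -0.7 -0. ]
px [239 152  25  24 460] z pct [2.000e-01 2.234e+02 2.333e+02 2.459e+02 2.521e+02 2.531e+02 2.537e+02
 6.532e+02]
top [525.5 -10.5 264.5] circ ((777.5396118164062, -253.6357879638672), 404.98736572265625)
```

View pics/s4.png

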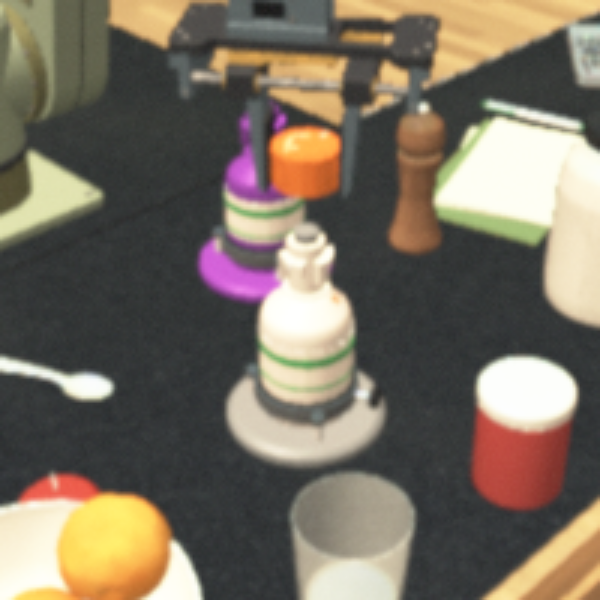

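The cap is in the gripper at crop (305,160), upright and directly above the open mouth at (307,235). The tin, glass and mill stand where they did. I settle the arm, check the mouth axis and the bystanders against the first frame, then hand in.

```bash
python3 -m pendant '[{"delta_pos":[0,0,0],"twist":[0,0,0],"grip":40},{"delta_pos":[0,0,0],"twist":[0,0,0],"grip":40},{"delta_pos":[0,0,0],"twist":[0,0,0],"grip":40},{"delta_pos":[0,0,0],"twist":[0,0,0],"grip":40},{"delta_pos":[0,0,0],"twist":[0,0,0],"grip":40}]'
python3 - <<'E'
from m import *
go([504,10,220],-52);p=cap((225,140,285,190))
ci=imaging.camera_info('scene');print('mouth by ray',onz(ci,150+307/3,110+229/3,179).round(1))
d=np.abs(p.astype(int)-np.load('scene0.npz')['p']).max(2)
for n,(x0,y0,x1,y1) in dict(mug=(90,225,145,290),glass=(240,260,295,330),tin=(300,225,345,285),flask=(325,140,385,225),mill=(277,160,302,198),timer=(150,262,190,280)).items(): print(n,(d[y0:y1,x0:x1]>60).mean().round(3))
from workcell import job
s=state();print('qvel',np.abs(s['qvel']).max())
print(job.job_done())
E
```

```text
time_s: 10.45
ee_pos: [504.2, 9.7, 219.4]
ee_rot: [-90.0, 0.0, -52.7]
force: [-0.2, -1.0, -1.2]
gripper_width: 50.1
t 10.45 pos [504.2   9.7 219.4] rot [-90.    0.  -52.7] F [-0.2 -1.  -1.2] T [-0.02 -0.    0.  ] w 50.1 q6 -37.6
delta cm [-0.03 -0.06  0.  ] twist [-0.  -0.7 -0. ]
px [239 152  25  24 461] z pct [  0.3 223.3 234.  245.9 252.4 253.2 253.8 266.2]
top [519.9  -4.7 260.8] circ ((775.7466430664062, -254.97781372070312), 405.3242492675781)
mouth by ray [503.   13.1 179. ]
mug 0.0
glass 0.0
tin 0.0
flask 0.0
mill 0.0
timer 0.0
qvel 0.09326478847243107
the job is handed in; nothing more can be done
None
```

The bottle is open, and the job was handed in at about 10.5 s. The gripper still holds the cap, upright and still, above the bottle's mouth.

- **Press:** I gripped the cap at 45 N and pressed. It seated about 6 mm down: the height stayed at 142.0 mm while the force rose from 9 to 14 N.
- **Twist:** I kept 12–18 N on the cap while turning it counter-clockwise. It reached the stop after about 1.2 rad, where the torque jumped from 0.1 to 1.1 N m.
- **Lift:** The cap dragged with about 10 N at first. I eased the twist back 3° and shifted sideways about 1 mm, and it came free.

**Last checks:**
- **Position:** The tool is at (504.2, 9.7, 219.4). That puts the cap's rim about 50 mm above the mouth, and the depth reading agrees to about 2 mm. The arm is still and carries no load beyond the cap.
- **Bystanders:** Mug, glass, tin, flask, mill and timer show no change from the first scene picture.
- **Disagreements:** A rough single-ray estimate put the mouth at (503, 13), about 3.5 mm from the tool in y. I trusted the first cap measurement of (504, 10), on which both cameras agreed. The automatic circle fit on the cap's top in the late pictures was spoiled by background pixels, so I ignored it.

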